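# Turn over a tray of half-painted wooden wheels between two trays

### The job

The wooden wheels in the blue tray are painted green on the side that shows; turn them all over at once so that the bare sides can be painted. Cap the blue tray, where it lies in the V-shaped cradle, with the empty orange tray, tip the closed pair over together onto the other slope of the cradle, let go, then lift off the blue tray and lay it flat on the black rubber mat, leaving the wheels bare side up in the orange tray on that slope. Spill no wheel and do not disturb the other things on the bench.

Things in the scene. Friction and masses are not known exactly. Their poses are not given: they have to be found in the camera images.
- cradle: fixed wooden V cradle on a 100 x 200 x 12 mm base board. Origin: centre of the base's underside; z up. Two boards, 44 mm wide along x, rise at 45 degrees from a valley line along x: the first slope towards +y, the second towards -y, each 125 mm long, meeting at 90 degrees. A tray with its floor on one slope rests its low end on the other; it overhangs the boards 9 mm on each side along x
- valley (a point): point on the valley line where the two slopes meet, midway along the cradle's x, 36 mm above the bench
- rest_second (a point): point on the second slope, 70 mm up from the valley, midway along the cradle's x: where the middle of the orange tray's outer floor lies when it is home on that slope
- blue_tray: blue tray, 62 (x) x 140 (y) x 20 (z) mm outside; walls and middle divider 6 mm, floor 4 mm; about 90 g. Origin: centre of the floor's outer face, z out of the open side. Starts with its floor on the first slope, its low end on the second slope, length up the slope, midway along the cradle's x, one wheel in each of its two pockets
- orange_tray: orange tray, same outside size (62 x 140 x 20 mm); walls and middle divider 4 mm, floor 4 mm; about 80 g. Origin: centre of the floor's outer face, z out of the open side. Starts empty, open side down, near the middle of the mat (origin 23 mm above the bench, z down). Capping the blue tray rim to rim, its origin is 40 mm along the blue tray's z, the z axes opposed
- wheel_a: wooden wheel, disc 48 mm across, 25 mm thick, edges bevelled 3 mm, 32 g, loose in the lower pocket of the blue tray; stands 9 mm proud of the walls. One face painted green, the other bare. Origin: centre of the bare face; z out of the green face
- wheel_b: the same, in the upper pocket of the blue tray
- glue: bystander: white glue bottle with red cap, 60 mm across, 190 mm tall; origin under its centre
- wax_tin: bystander: green tin, 84 mm across, 60 mm tall; origin under its centre
- tape_measure: bystander: yellow tape measure, 70 x 70 x 36 mm; origin under its centre
- offcut: bystander: pine offcut 160 x 50 x 35 mm; origin under its centre
- paint_brush: bystander: brush lying on the bench; origin under its middle
- sanding_block: bystander: cork sanding block 112 x 64 x 34 mm; origin under its centre
- screwdriver: bystander: screwdriver lying on the bench; origin under its middle
- mat: fixed black rubber mat, 150 mm (its x) x 210 mm (its y), 3 mm thick. Origin: centre of its underside, on the bench; z up
Not all that is in view belongs to the job. Leave any white look-alike of the wheel_a alone.

How it is judged (in metres and radians):
On the way, in this order (a step that is already met when the one before it is completed fails the run):
1. the orange tray caps the blue tray, rim to rim, while the blue tray lies on the first slope (angle between the z axis of orange_tray and the z axis of blue_tray, either way round below 0.08 rad and x of orange_tray in the frame of blue_tray between -0.007 and 0.007 m and y of orange_tray in the frame of blue_tray between -0.007 and 0.007 m and z of orange_tray in the frame of blue_tray between 0.036 and 0.0425 m and distance between blue_tray and rest_second above 0.085 m and angle between blue_tray's own z axis and vertical below 0.95 rad), for 0.2 s.
2. the closed pair, wheels inside, is turned over together: the orange tray's floor lies on the second slope, the blue tray is on top, let go and still (angle between the z axis of orange_tray and the z axis of blue_tray, either way round below 0.08 rad and x of orange_tray in the frame of blue_tray between -0.007 and 0.007 m and y of orange_tray in the frame of blue_tray between -0.007 and 0.007 m and z of orange_tray in the frame of blue_tray between 0.036 and 0.0425 m and distance between orange_tray and rest_second below 0.018 m and angle between the z axis of orange_tray and the z axis of cradle, either way round between 0.68 and 0.89 rad and x of wheel_a in the frame of orange_tray between -0.012 and 0.012 m and y of wheel_a in the frame of orange_tray between -0.06 and 0.06 m and z of wheel_a in the frame of orange_tray between 0.024 and 0.034 m and angle between the z axis of each of wheel_a, wheel_b and the z axis of orange_tray, either way round below 0.15 rad and angle between each of wheel_a, wheel_b's own z axis and vertical above 2.05 rad and x of wheel_b in the frame of orange_tray between -0.012 and 0.012 m and y of wheel_b in the frame of orange_tray between -0.06 and 0.06 m and z of wheel_b in the frame of orange_tray between 0.024 and 0.034 m and linear speed of each of orange_tray, blue_tray, wheel_a, wheel_b below 0.02 m/s and contact force between the fingers and orange_tray below 0.1 N and contact force between the fingers and blue_tray below 0.1 N), for 0.2 s.
At the end, for the whole second after the job is handed in: The orange tray lies with its floor on the second slope within 18 mm of home, both wheels bare side up and flat in it; the blue tray lies flat on the mat, either way up, its centre within 48 mm (mat x) and 80 mm (mat y) of the mat's centre; all at rest (distance between orange_tray and rest_second below 0.018 m and angle between the z axis of orange_tray and the z axis of cradle, either way round between 0.68 and 0.89 rad and x of wheel_a in the frame of orange_tray between -0.012 and 0.012 m and y of wheel_a in the frame of orange_tray between -0.06 and 0.06 m and z of wheel_a in the frame of orange_tray between 0.024 and 0.034 m and angle between the z axis of each of wheel_a, wheel_b and the z axis of orange_tray, either way round below 0.15 rad and angle between each of wheel_a, wheel_b's own z axis and vertical above 2.05 rad and x of wheel_b in the frame of orange_tray between -0.012 and 0.012 m and y of wheel_b in the frame of orange_tray between -0.06 and 0.06 m and z of wheel_b in the frame of orange_tray between 0.024 and 0.034 m and linear speed of each of orange_tray, blue_tray, wheel_a, wheel_b below 0.02 m/s and x of blue_tray in the frame of mat between -0.048 and 0.048 m and y of blue_tray in the frame of mat between -0.08 and 0.08 m and height (world z) of blue_tray below 0.028 m and (angle between blue_tray's own z axis and vertical below 0.1 rad or angle between blue_tray's own z axis and vertical above 3.04 rad)); the robot touches nothing.
It fails at once if a wheel leaves the cradle (distance between any of wheel_a, wheel_b and valley above 0.3 m or height (world z) of any of wheel_a, wheel_b below 0.025 m).
It fails at once if another thing on the bench is pushed more than 30 mm (distance of any of glue, wax_tin, tape_measure, offcut, paint_brush, sanding_block, screwdriver from where it was at the start of the episode above 0.03 m).
It also fails if it takes over 72 s, if anything falls off the work surface, if the arm or the gripper's body presses on something with over 40 N, if the wrist force passes 120 N, or if a joint passes its speed limit or range.

### The arm

A 6-joint arm with a two-finger parallel gripper is mounted at the origin on the work surface. World frame = base frame: x ahead of the robot, y to its left, z up, the work surface at z = 0. Lengths are in m, angles in degrees, forces in N, time in s.
With the tool pointing down it reaches from about 0.3 to 1 m from the base axis. Payload 5.1 kg.
Tool frame: the origin (TCP) lies at the very end of the fingers, on their centre line; the grasp point (between the pads) lies 19 mm behind it; z points along the fingers, y is the line along which they close (so a half turn about z gives the same grasp; the last joint's range is limited). The gripper opens to 95 mm and grips with 3 to 60 N. Pads are 20 mm wide; open, the fingers measure 119 mm over their backs; the gripper's body (75 mm by 180 mm) begins 59 mm behind the grasp point.
Start: joints at [67.231, 7.093, 94.555, -0, 78.352, -4.733], TCP at [0.201, 0.618, 0.215] pointing down, gripper open.
Joint ranges: [-149.61, 149.61], [-58.7, 133.49], [1.44, 155.28], [-77.14, 257.14], [18.33, 153.61], [-166.67, 166.67]. Speed limits (degrees/s): [147.25, 147.25, 180, 180, 180, 180].

### API

Orientations are given as [roll, pitch, yaw] about the fixed x, y, z axes, in that order (R = Rz(yaw) Ry(pitch) Rx(roll)).
In Python, from cell import observe, get_image, get_calibration, finish_job, find_in gives the robot as it stands.
- The arm moves only by the tool send_rows, never from a script. Its argument "moves" is a list of rows, each an object with "claw": the finger opening in mm, from 0 to 95.1; "slide": the shift along the tool's x, y, z in mm, a list of three; "dr": the turn, a rotation vector about the tool's x, y, z in degrees, a list of three. A call has 1 to 8 rows; each row is the pose to reach, as a shift and turn from the pose commanded when the call began, along the tool's axes at that moment; what a row does not reach only later rows make up. A row lasts 1/12 s, in which the tool goes at most 41.7 mm and 7.16 degrees, less where a joint would pass 70% of its speed; a pose out of reach is approached as far as the arm can. A call with a gripper value outside its range is refused whole. The fingers move at their own pace and stop on an object; "grip_force" is the grip in N (left out, the last holds). Time passes only in rows, so rows that repeat a pose let the fingers close. It gives the time, the measured TCP pose, the force, the opening and the grip force at its end, in the units of the state.
- observe(): the state, without advancing time (a new reading comes with each control period).
- get_image(name): name is "scene" or "top"; returns the picture (480x640x3 uint8, red, green, blue); there is no depth.
- get_calibration(name): a dict with "K" (3x3 intrinsics, pixels), "eye" and "attitude" of the camera in the world. Camera axes: x right, y down, z forward; pixel columns grow to the right and rows downward; lengths in m; the calibration is good to about 2 mm. A picture is of the moment at which its call begins. get_calibration takes no time and is no camera call.
- finish_job(): hands the job in; it is judged then, once.
Trained networks look in the newest picture that a camera, given by its name, has taken for a name from the list of things; names that differ only in an ending like _2 or _b are one class to them, and where a whole thing is asked for, a point or a joint stands for the part that bears it (a point fixed in the world has none). Each returns a list of dicts, best first, with "conf" (0 to 1); they miss things now and then, are a little off and sometimes report something else, mostly with a low value. They report only what shows in the picture. A call takes as long as a camera call. They do not tell look-alikes from the thing itself.
- find_in(camera, thing): "rect" ([centre column, centre row, width, height] in pixels, round what is visible of it).
The state is a dict: "time": time; "joint_positions": joint angles; "qvel": joint speeds; "effort": joint torques, N m; "tool_pos": TCP position; "eef_rot": TCP orientation; "ft_force": force on the tool from outside, world axes, zero at the start; "torque": the same for the moment, N m; "gripper_width": finger opening in m; "grip_force": force on a finger pad.
Only numpy, scipy, OpenCV 4.12 (cv2) and the standard library are available. Lean on these libraries where they do the work, as an engineer would, in place of code of your own. Each camera call takes 0.05 s, during which the arm holds its last target. There are 200 camera calls.

## Working session

There is one attempt and no reset: what is moved stays moved. The work goes in short steps, Python scripts to look and compute and a tool call to move; the robot and the scene stay as the last step left them, time stands still between calls to the robot, and variables do not carry over. Pictures are saved under pics/ and viewed, at most 10 in all, crops included, and the job is handed in when it is done.

Besides the shell and the picture viewer there is one more tool, called after ">>>" by a JSON object that holds its "method" and its "body", one argument or row to a line. send_rows: Moves the arm, as the interface text tells. Its arguments: {"type":"object","properties":{"moves":{"type":"array"},"grip_force":{"type":"number"}},"required":["moves"]}

```bash
mkdir -p pics; ls; cat > h.py <<'E'
from cell import *
import numpy as np, cv2
from scipy.spatial.transform import Rotation as R
E
python3 - <<'E'
from h import *
for c in ("scene","top"):
    im=get_image(c); cv2.imwrite(f"pics/{c}0.png",im[:,:,::-1]); k=get_calibration(c); print(c,k)
    for t in ("cradle","blue_tray","orange_tray","mat","wheel_a"):
        print(t,[(np.round(d["rect"],1),round(d["conf"],2)) for d in find_in(c,t)])
print(observe())
E
```

```text
pics
scene {'K': array([[453.91672359,   0.        , 318.37560424],
       [  0.        , 453.91672359, 246.95164219],
       [  0.        ,   0.        ,   1.        ]]), 'eye': array([1.08572573, 0.14809459, 0.89437526]), 'attitude': array([-147.01792499,   -0.56221965,  108.84141438])}
cradle []
blue_tray [(array([424.9, 252.8,  69.6,  40.8]), 0.91), (array([200.8, 161.7,  14.5,  59.4]), 0.27)]
orange_tray [(array([238.2, 252.5,  66. ,  40.2]), 0.56), (array([357.2, 355.3,  36.8,  58.8]), 0.49)]
mat [(array([243.9, 255.6, 101. ,  73.5]), 0.93)]
wheel_a [(array([405.4, 255.2,  26.9,  24.4]), 0.77), (array([385.2, 311.4,  23.7,  25.7]), 0.76), (array([433.9, 249.8,  29.6,  15.9]), 0.63)]
top {'K': array([[481.78941824,   0.        , 325.33058517],
       [  0.        , 481.78941824, 244.97435799],
       [  0.        ,   0.        ,   1.        ]]), 'eye': array([0.43009078, 0.00667457, 1.15211181]), 'attitude': array([-171.61624479,   -1.57138031,  -89.46697408])}
cradle [(array([249.8, 268.8,  88. ,  47. ]), 0.96)]
blue_tray [(array([223.3, 266. ,  59.6,  34.2]), 0.97), (array([24
[... 270 characters left out ...]
  19. ]), 0.57)]
{'time': 0.6, 'joint_positions': array([ 6.72311597e+01,  7.09293485e+00,  9.45543048e+01,  1.25757074e-03,
        7.83544854e+01, -4.73129378e+00]), 'qvel': array([-0.00253618,  0.1159255 , -0.08327334,  0.03377623, -0.13174762,
        0.03917845]), 'effort': array([-3.72996137e-04, -4.17293143e+01, -3.59999943e+01,  7.74900941e-02,
        4.31356695e-02, -1.25304217e-05]), 'tool_pos': array([0.20126682, 0.61803714, 0.21466891]), 'eef_rot': array([-1.79998382e+02, -1.36976880e-03,  1.61962200e+02]), 'ft_force': array([-0.20389788,  0.07044976, -0.25645592]), 'torque': array([ 0.00120793, -0.05279434, -0.07029594]), 'grip_force': 0.0, 'gripper_width': 0.09493614388452908}
```

```bash
python3 - <<'E'
import cv2,numpy as np
a=cv2.imread("pics/scene0.png")[190:350,160:480];b=cv2.imread("pics/top0.png")[190:310,160:480]
b=cv2.resize(b,(800,300),interpolation=cv2.INTER_CUBIC);a=cv2.resize(a[:120],(800,300),interpolation=cv2.INTER_CUBIC)
cv2.imwrite("pics/crop0.png",np.vstack([a,b]))
E
```

```text
(no output)
```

View pics/crop0.png

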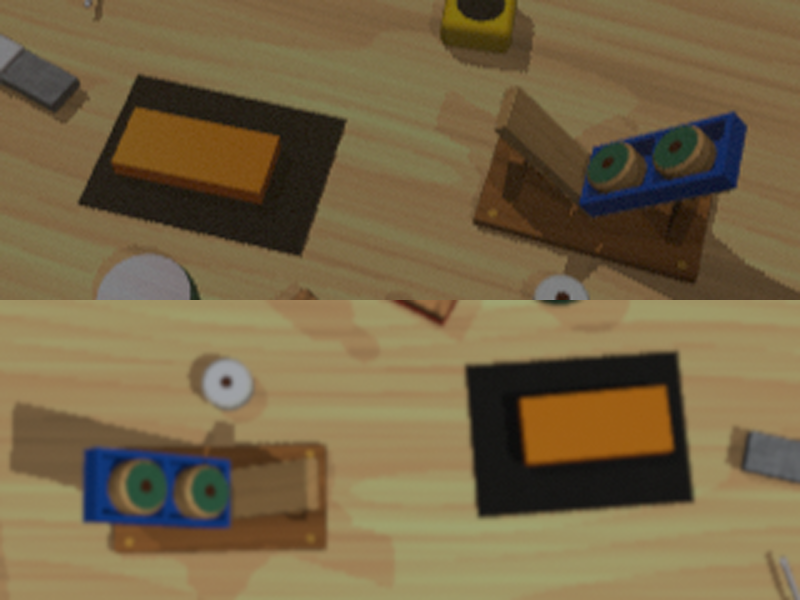

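View pics/scene0.png

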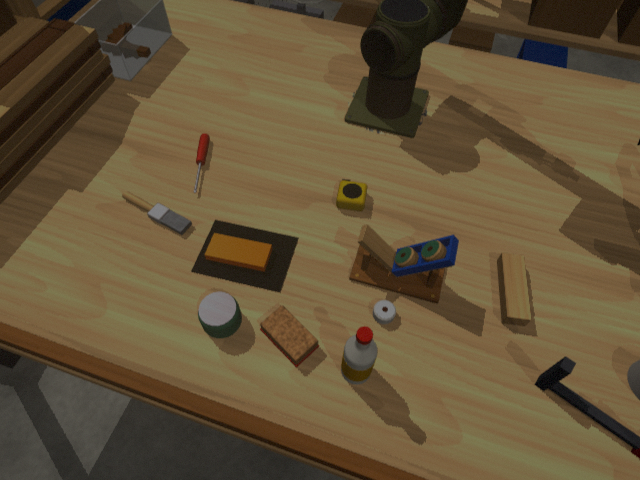

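View pics/top0.png

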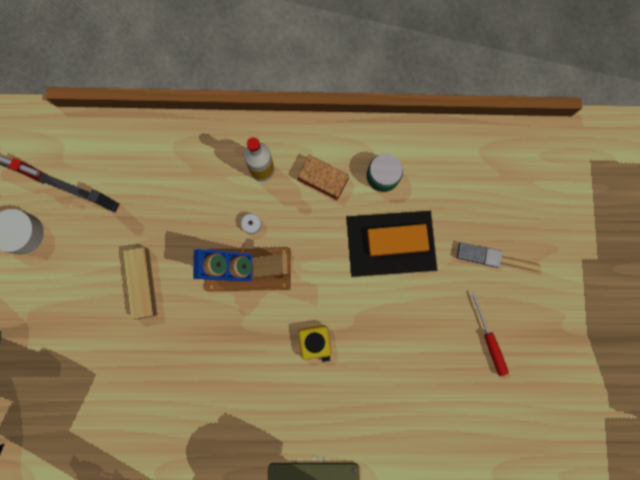

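The orange tray lies on the mat (top about (400,238)). The blue tray is on the cradle's left (+y) slope (top about (223,266)). The white look-alike wheel is at (251,222). Next I fit the poses from the silhouettes.

```bash
cat >> h.py <<'E'
from scipy.optimize import minimize
S=np.sqrt(.5)
def proj(c,P):
    k=get_calibration(c); A=R.from_euler("xyz",k["attitude"],degrees=True).as_matrix()
    q=(np.atleast_2d(P)-k["eye"])@A; q=q@k["K"].T; return q[:,:2]/q[:,2:]
BOX=np.array([[x,y,z] for x in(-.031,.031) for y in(-.07,.07) for z in(0,.02)])
def mask(im,lo,hi,near=None,smin=120,vmin=40):
    h=cv2.cvtColor(im,cv2.COLOR_RGB2HSV); m=cv2.inRange(h,(lo,smin,vmin),(hi,255,255))
    n,l,s,c=cv2.connectedComponentsWithStats(m)
    d=[s[i,4]/(1+(0 if near is None else np.hypot(*(c[i]-near))/20)**2) for i in range(1,n)]
    return l==1+int(np.argmax(d))
def hull(pts): return cv2.convexHull(np.asarray(pts,np.float32))
def mhull(m):
    ys,xs=np.nonzero(m); p=np.c_[xs,ys].astype(float)
    return hull(np.vstack([p+[a,b] for a in(-.5,.5) for b in(-.5,.5)]))
def cost(hs,P):
    t=0
    for c,h in hs.items():
        g=hull(proj(c,P)); i,_=cv2.intersectConvexConvex(h,g); t+=1-i/(cv2.contourArea(h)+cv2.contourArea(g)-i)
    return t
def fit(hs,f,x0,st):
    x0=np.array(x0,float); sx=np.vstack([x0]+[x0+np.eye(len(x0))[i]*st[i] for i in range(len(x0))])
    r=minimize(lambda p:cost(hs,f(p)),x0,method="Nelder-Mead",options=dict(initial_simplex=sx,maxiter=400,xatol=1e-5,fatol=1e-5)); return r.x,r.fun
def Rz(a): return R.from_euler("z",a).as_matrix()
def place(p,Rm,o=0): return BOX@Rm.T+p
# tray frames in cradle frame
def blue_pts(p):
    C=Rz(p[2]); L=np.array([[1,0,0],[0,S,S],[0,-S,S]]).T
    return place(np.array([p[0],p[1],0])+C@np.array([0,.07*S,.036+.07*S]),C@L)
def orange_mat(p): return place(np.array([p[0],p[1],.023]),Rz(p[2])@np.diag([1,-1,-1]))
E
python3 - <<'E'
from h import *
I={c:get_image(c) for c in("scene","top")}
B={c:mhull(mask(I[c],105,130,n)) for c,n in(("scene",(425,252)),("top",(223,266)))}
O={c:mhull(mask(I[c],8,18,n,smin=200)) for c,n in(("scene",(238,252)),("top",(400,238)))}
for n,H in(("B",B),("O",O)): print(n,{c:(cv2.boundingRect(h),cv2.contourArea(h)) for c,h in H.items()})
for nm,H,f,x0 in(("cradle",B,blue_pts,(.42,.15,0)),("orange",O,orange_mat,(.45,-.15,0))):
    for hs in(H,{"top":H["top"]},{"scene":H["scene"]}): 
        x,v=fit(hs,f,x0,(.03,.03,.15)); print(nm,np.round(x,4),round(np.degrees(x[2]),2),round(v,3))
# back-project from top
def ray(c,uv,z):
    k=get_calibration(c); A=R.from_euler("xyz",k["attitude"],degrees=True).as_matrix()
    d=A@np.linalg.solve(k["K"],[*uv,1]); return k["eye"]+d*(z-k["eye"][2])/d[2]
print("mat corners",[np.round(ray("top",(160+u/2.5,190+(v-300)/2.5),.003)[:2],3) for u,v in((466,365),(677,352),(693,501),(479,516))])
print("base corners",[np.round(ray("top",(160+u/2.5,190+(v-300)/2.5),.012)[:2],3) for u,v in((110,551),(327,549),(326,443))])
print("others",[(n,np.round(ray("top",uv,z)[:2],3)) for n,uv,z in(("white",(251,223),.025),("tape",(315,342),.036),("glue",(258,160),.1),("tin",(385,172),.06),("offcut",(139,282),.035),("sand",(323,177),.034))])
E
```

```text
B {'scene': ((391, 234, 67, 42), 1723.5), 'top': ((193, 248, 59, 33), 1683.0)}
O {'scene': ((205, 233, 67, 39), 1784.0), 'top': ((366, 223, 63, 33), 1739.5)}
cradle [0.42 0.15 0.  ] 0.0 2.0
cradle [0.42 0.15 0.  ] 0.0 1.0
cradle [0.42 0.15 0.  ] 0.0 1.0
orange [ 0.45 -0.15  0.  ] 0.0 2.0
orange [ 0.45 -0.15  0.  ] 0.0 1.0
orange [ 0.45 -0.15  0.  ] 0.0 1.0
mat corners [array([ 0.672, -0.074]), array([ 0.688, -0.281]), array([ 0.541, -0.293]), array([ 0.525, -0.087])]
base corners [array([0.487, 0.26 ]), array([0.491, 0.057]), array([0.592, 0.06 ])]
others [('white', array([0.647, 0.154])), ('tape', array([ 0.372, -0.001])), ('glue', array([0.777, 0.133])), ('tin', array([ 0.767, -0.161])), ('offcut', array([0.504, 0.404])), ('sand', array([ 0.76 , -0.015]))]
```

```bash
python3 - <<'E'
from h import *
I={c:get_image(c) for c in("scene","top")}
B={c:mhull(mask(I[c],105,130,n)) for c,n in(("scene",(425,252)),("top",(223,266)))}
O={c:mhull(mask(I[c],8,18,n,smin=200)) for c,n in(("scene",(238,252)),("top",(400,238)))}
for nm,H,f,x0 in(("cradle",B,blue_pts,(.54,.16,0)),("orange",O,orange_mat,(.61,-.19,.07))):
    for hs in(H,{"top":H["top"]},{"scene":H["scene"]}): 
        x,v=fit(hs,f,x0,(.01,.01,.1)); print(nm,np.round(x,4),round(np.degrees(x[2]),2),round(v,3))
E
```

```text
cradle [0.5399 0.1605 0.0244] 1.4 0.185
cradle [0.5394 0.1592 0.0242] 1.39 0.027
cradle [0.541  0.1593 0.0164] 0.94 0.138
orange [ 0.6141 -0.1973  0.0923] 5.29 0.147
orange [ 0.6133 -0.1968  0.0799] 4.58 0.095
orange [ 0.6141 -0.1973  0.0941] 5.39 0.051
```

```bash
cat >> h.py <<'E'
CR=np.array([.5396,.1597]); CY=np.radians(1.4); C=Rz(CY)
def cw(x,y,z): return np.array([*CR,0])+C@np.array([x,y,z])   # cradle->world
def down(yaw): return R.from_euler("xyz",[180,0,yaw],degrees=True).as_matrix()
def tool(th): # th deg: tool down tilted about cradle x; +45 -> points along -n1(cap), closing along cradle x
    t=np.radians(th); return C@R.from_euler("x",th,degrees=True).as_matrix()@np.array([[0,1,0],[1,0,0],[0,0,-1]]).astype(float)
def to(p,Rm,p0=None,R0=None):
    o=observe(); A=R.from_euler("xyz",o["eef_rot"],degrees=True) if R0 is None else R.from_matrix(R0)
    p0=o["tool_pos"] if p0 is None else p0
    print("slide",np.round(1e3*A.inv().apply(np.array(p)-p0),1),"dr",np.round(np.degrees((A.inv()*R.from_matrix(Rm)).as_rotvec()),2),"| tcp",np.round(o["tool_pos"],4),np.round(o["eef_rot"],2),"q",np.round(o["joint_positions"],1),"t",round(o["time"],2))
E
python3 - <<'E'
from h import *
to((.6125,-.1823,.25),down(95.2))
E
```

```text
slide [-638.8 -633.7  -35.4] dr [ 0.   -0.   66.77] | tcp [0.2013 0.6181 0.2147] [180.    -0.   161.97] q [67.2  7.1 94.6  0.  78.3 -4.7] t 0.8
```

>>> {"method": "send_rows", "body": {
  "moves": [
    {"claw": 95,"slide": [-638.8,-633.7,-35.4],"dr": [0,0,66.8]},
    {"claw": 95,"slide": [-638.8,-633.7,-35.4],"dr": [0,0,66.8]},
    {"claw": 95,"slide": [-638.8,-633.7,-35.4],"dr": [0,0,66.8]},
    {"claw": 95,"slide": [-638.8,-633.7,-35.4],"dr": [0,0,66.8]},
    {"claw": 95,"slide": [-638.8,-633.7,-35.4],"dr": [0,0,66.8]},
    {"claw": 95,"slide": [-638.8,-633.7,-35.4],"dr": [0,0,66.8]},
    {"claw": 95,"slide": [-638.8,-633.7,-35.4],"dr": [0,0,66.8]},
    {"claw": 95,"slide": [-638.8,-633.7,-35.4],"dr": [0,0,66.8]}
  ]
}}

```text
time: 1.47
tool_pos: [0.3539, 0.32, 0.2282]
eef_rot: [179.9, -0.0, 104.3]
ft_force: [1.5, 0.3, -0.1]
gripper_width: 0.0947
grip_force: 0.0
```

```bash
python3 - <<'E'
from h import *
to((.6125,-.1823,.25),down(95.2))
E
```

```text
slide [-550.7  126.   -21.9] dr [ 0.06 -0.02  9.15] | tcp [0.3539 0.32   0.2282] [ 1.7994e+02 -2.0000e-02  1.0435e+02] q [ 35.7 -16.1 115.   -0.   81.   21.3] t 1.47
```

>>> {"method": "send_rows", "body": {
  "moves": [
    {"claw": 95,"slide": [-550,126,-22],"dr": [0,0,9.1]},
    {"claw": 95,"slide": [-550,126,-22],"dr": [0,0,9.1]},
    {"claw": 95,"slide": [-550,126,-22],"dr": [0,0,9.1]},
    {"claw": 95,"slide": [-550,126,-22],"dr": [0,0,9.1]},
    {"claw": 95,"slide": [-550,126,-22],"dr": [0,0,9.1]},
    {"claw": 95,"slide": [-550,126,-22],"dr": [0,0,9.1]},
    {"claw": 95,"slide": [-550,126,-22],"dr": [0,0,9.1]},
    {"claw": 95,"slide": [-550,126,-22],"dr": [0,0,9.1]}
  ]
}}

```text
time: 2.13
tool_pos: [0.5083, 0.0244, 0.2413]
eef_rot: [179.9, 0.0, 95.5]
ft_force: [0.3, 0.3, 0.1]
gripper_width: 0.0953
grip_force: 0.0
```

>>> {"method": "send_rows", "body": {
  "moves": [
    {"claw": 95,"slide": [-230,50,-9],"dr": [0,0,0]},
    {"claw": 95,"slide": [-230,50,-9],"dr": [0,0,0]},
    {"claw": 95,"slide": [-230,50,-9],"dr": [0,0,0]},
    {"claw": 95,"slide": [-230,50,-9],"dr": [0,0,0]},
    {"claw": 95,"slide": [-230,50,-9],"dr": [0,0,0]},
    {"claw": 95,"slide": [-230,50,-9],"dr": [0,0,0]},
    {"claw": 95,"slide": [-230,50,-9],"dr": [0,0,0]}
  ]
}}

```text
time: 2.72
tool_pos: [0.5804, -0.2024, 0.2496]
eef_rot: [180.0, 0.1, 95.3]
ft_force: [-1.0, -0.2, -0.6]
gripper_width: 0.0949
grip_force: 0.0
```

```bash
python3 - <<'E'
from h import *
to((.6125,-.1823,.0045),down(95.2))
E
```

```text
slide [ 17.5  33.7 245.1] dr [0.01 0.1  0.08] | tcp [ 0.5804 -0.2024  0.2496] [1.7999e+02 1.0000e-01 9.5280e+01] q [-24.2   1.6  97.   -0.1  81.3 -29.5] t 2.72
```

>>> {"method": "send_rows", "body": {
  "moves": [
    {"claw": 95,"slide": [17.5,33.7,20],"dr": [0,0,0]},
    {"claw": 95,"slide": [17.5,33.7,60],"dr": [0,0,0]},
    {"claw": 95,"slide": [17.5,33.7,100],"dr": [0,0,0]},
    {"claw": 95,"slide": [17.5,33.7,140],"dr": [0,0,0]},
    {"claw": 95,"slide": [17.5,33.7,175],"dr": [0,0,0]},
    {"claw": 95,"slide": [17.5,33.7,195],"dr": [0,0,0]},
    {"claw": 95,"slide": [17.5,33.7,200],"dr": [0,0,0]},
    {"claw": 95,"slide": [17.5,33.7,200],"dr": [0,0,0]}
  ]
}}

```text
time: 3.38
tool_pos: [0.61, -0.1757, 0.0477]
eef_rot: [-179.8, -0.1, 95.6]
ft_force: [-0.3, -0.3, 0.4]
gripper_width: 0.0949
grip_force: 0.0
```

```bash
python3 - <<'E'
from h import *
to((.6125,-.1823,.0045),down(95.2))
im=get_image("scene"); im2=get_image("top")
cv2.imwrite("pics/close1.png",np.hstack([cv2.resize(im[160:300,160:320],(400,350)),cv2.resize(im2[170:310,320:480],(400,350))])[:,:,::-1])
E
```

```text
slide [-6.9  2.  43.1] dr [-0.22 -0.12  0.4 ] | tcp [ 0.61   -0.1757  0.0477] [-1.7978e+02 -1.2000e-01  9.5600e+01] q [-20.9  14.1 103.5   0.   62.6 -26.5] t 3.38
```

View pics/close1.png

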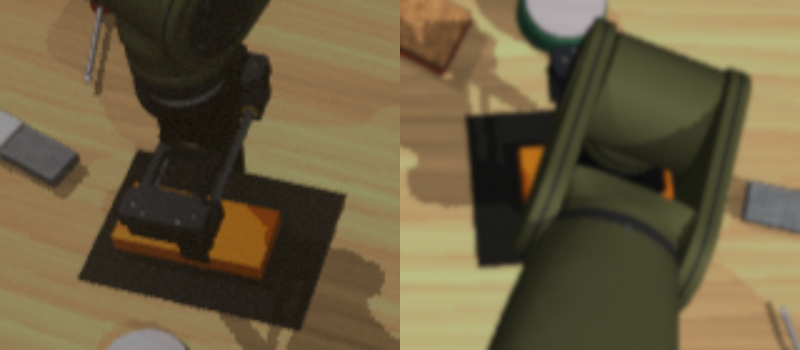

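The fingers straddle the orange tray slightly towards +y of its middle (left crop, near finger about (205,255)), as planned. I'll lower and grip.

>>> {"method": "send_rows", "body": {
  "moves": [
    {"claw": 95,"slide": [-6.9,2,15],"dr": [0,0,0.4]},
    {"claw": 95,"slide": [-6.9,2,30],"dr": [0,0,0.4]},
    {"claw": 95,"slide": [-6.9,2,39],"dr": [0,0,0.4]},
    {"claw": 95,"slide": [-6.9,2,43],"dr": [0,0,0.4]},
    {"claw": 95,"slide": [-6.9,2,43],"dr": [0,0,0.4]},
    {"claw": 80,"slide": [-6.9,2,43],"dr": [0,0,0.4]},
    {"claw": 70,"slide": [-6.9,2,43],"dr": [0,0,0.4]},
    {"claw": 66,"slide": [-6.9,2,43],"dr": [0,0,0.4]}
  ],
  "grip_force": 20
}}

```text
time: 4.15
tool_pos: [0.6148, -0.1837, 0.0076]
eef_rot: [179.9, 0.0, 95.2]
ft_force: [0.0, -0.9, -0.5]
gripper_width: 0.0805
grip_force: 0.0
```

>>> {"method": "send_rows", "body": {
  "moves": [
    {"claw": 55,"slide": [0,0,0],"dr": [0,0,0]},
    {"claw": 55,"slide": [0,0,0],"dr": [0,0,0]},
    {"claw": 55,"slide": [0,0,0],"dr": [0,0,0]},
    {"claw": 55,"slide": [0,0,0],"dr": [0,0,0]},
    {"claw": 55,"slide": [0,0,0],"dr": [0,0,0]}
  ]
}}

```text
time: 4.57
tool_pos: [0.6144, -0.1836, 0.0071]
eef_rot: [180.0, 0.0, 95.2]
ft_force: [-0.9, 0.2, 2.3]
gripper_width: 0.0621
grip_force: 20.0
```

```bash
python3 - <<'E'
from h import *
to((.56,-.02,.30),tool(0))
E
```

```text
slide [ 167.8  -39.4 -292.9] dr [0.01 0.01 3.77] | tcp [ 0.6144 -0.1836  0.0071] [1.7999e+02 1.0000e-02 9.5170e+01] q [-21.4  17.7 103.7  -0.   58.7 -26.6] t 4.57
```

>>> {"method": "send_rows", "body": {
  "moves": [
    {"claw": 55,"slide": [0,0,-10],"dr": [0,0,0]},
    {"claw": 55,"slide": [0,0,-40],"dr": [0,0,0]},
    {"claw": 55,"slide": [20,0,-80],"dr": [0,0,1]},
    {"claw": 55,"slide": [50,-10,-115],"dr": [0,0,2]},
    {"claw": 55,"slide": [80,-20,-150],"dr": [0,0,3.8]},
    {"claw": 55,"slide": [105,-30,-180],"dr": [0,0,3.8]},
    {"claw": 55,"slide": [130,-39,-210],"dr": [0,0,3.8]},
    {"claw": 55,"slide": [150,-39,-245],"dr": [0,0,3.8]}
  ]
}}

```text
time: 5.23
tool_pos: [0.5606, -0.0409, 0.2448]
eef_rot: [-179.9, -0.0, 91.4]
ft_force: [1.0, 0.5, -0.9]
gripper_width: 0.0616
grip_force: 20.0
```

```bash
python3 - <<'E'
from h import *
to(cw(0,-.13,.33),tool(45))
E
```

```text
slide [ 71.1 -16.2 -85.1] dr [-0.08 44.97 -0.07] | tcp [ 0.5606 -0.0409  0.2448] [-1.799e+02 -3.000e-02  9.137e+01] q [ -9.7  -5.  103.9   0.   81.2 -11. ] t 5.23
```

>>> {"method": "send_rows", "body": {
  "moves": [
    {"claw": 55,"slide": [10,-3,-20],"dr": [0,6,0]},
    {"claw": 55,"slide": [20,-6,-40],"dr": [0,12,0]},
    {"claw": 55,"slide": [30,-9,-60],"dr": [0,18,0]},
    {"claw": 55,"slide": [40,-12,-85],"dr": [0,25,0]},
    {"claw": 55,"slide": [50,-16,-85],"dr": [0,32,0]},
    {"claw": 55,"slide": [60,-16,-85],"dr": [0,38,0]},
    {"claw": 55,"slide": [70,-16,-85],"dr": [0,45,0]},
    {"claw": 55,"slide": [70,-16,-85],"dr": [0,45,0]}
  ]
}}

```text
time: 5.9
tool_pos: [0.5439, 0.0262, 0.3255]
eef_rot: [-179.5, -45.2, 90.9]
ft_force: [-0.6, -0.0, -2.3]
gripper_width: 0.0622
grip_force: 20.0
```

>>> {"method": "send_rows", "body": {
  "moves": [
    {"claw": 55,"slide": [0,0,0],"dr": [0,0,0]},
    {"claw": 55,"slide": [0,0,0],"dr": [0,0,0]}
  ]
}}

```text
time: 6.07
tool_pos: [0.5452, 0.027, 0.3295]
eef_rot: [179.9, -44.8, 91.4]
ft_force: [-0.0, -0.8, -1.2]
gripper_width: 0.0619
grip_force: 20.0
```

```bash
python3 - <<'E'
from h import *
to(cw(0,(.084-.10)*S,.036+(.084+.1)*S),tool(45))
o=observe(); P=o["tool_pos"];Rt=R.from_euler("xyz",o["eef_rot"],degrees=True).as_matrix()
I={c:get_image(c) for c in("scene","top")}
# tray in tool frame: tool x=tray y, tool y=tray x, z flipped; params: y offset, z offset, x offset
def held(p):
    L=np.array([[0,1,0],[1,0,0],[0,0,-1.]]) # tray axes -> tool
    pts=BOX*[1,1,1]; q=pts@L.T   # tray z opens = +tool z
    q[:,2]=-q[:,2]               # open side along +tool z
    return (q+[p[0],p[1],p[2]])@Rt.T+P
for c in I:
    m=mask(I[c],8,18,proj(c,P)[0],smin=190); h=mhull(m); print(c,cv2.boundingRect(h),cv2.contourArea(h),np.round(proj(c,held((-.0135,0,-.016))),0).tolist())
    x,v=fit({c:h},lambda p:held((p[0],0,p[1])),(-.0135,-.016),(.005,.005)); print(np.round(x,4),v)
a=I["scene"][120:320,200:480];b=I["top"][150:350,140:420]
cv2.imwrite("pics/held.png",np.hstack([cv2.resize(a,(400,286)),cv2.resize(b,(400,286))])[:,:,::-1])
E
```

```text
slide [-29.1  -2.5 201.5] dr [0.04 0.16 0.02] | tcp [0.5452 0.027  0.3295] [179.94 -44.84  91.43] q [-23.3  -2.9 102.   40.6 100.3 -24.3] t 6.07
scene (331, 125, 50, 45) 1255.0 [[316.0, 155.0], [323.0, 162.0], [374.0, 125.0], [382.0, 134.0], [306.0, 179.0], [313.0, 186.0], [365.0, 151.0], [373.0, 160.0]]
[-0.0119 -0.017 ] 0.42621208371314656
top (273, 226, 54, 41) 1913.0 [[341.0, 268.0], [333.0, 269.0], [283.0, 263.0], [274.0, 264.0], [340.0, 235.0], [332.0, 236.0], [282.0, 225.0], [274.0, 227.0]]
[-0.0138 -0.0136] 0.24260873379426207
```

View pics/held.png

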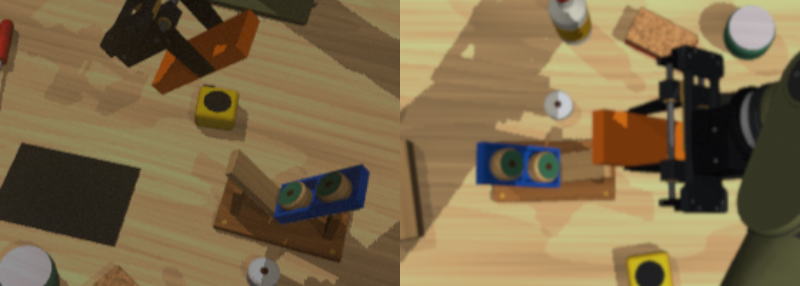

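>>> {"method": "send_rows", "body": {
  "moves": [
    {"claw": 55,"slide": [-15,-2,15],"dr": [0,0,0]},
    {"claw": 55,"slide": [-29,-2.5,40],"dr": [0,0,0]},
    {"claw": 55,"slide": [-29,-2.5,75],"dr": [0,0.2,0]},
    {"claw": 55,"slide": [-29,-2.5,110],"dr": [0,0.2,0]},
    {"claw": 55,"slide": [-29,-2.5,145],"dr": [0,0.2,0]},
    {"claw": 55,"slide": [-29,-2.5,180],"dr": [0,0.2,0]},
    {"claw": 55,"slide": [-29,-2.5,210],"dr": [0,0.2,0]},
    {"claw": 55,"slide": [-29,-2.5,210],"dr": [0,0.2,0]}
  ]
}}

```text
time: 6.83
tool_pos: [0.536, 0.1585, 0.156]
eef_rot: [-179.5, -45.2, 91.3]
ft_force: [-1.8, -0.4, -1.0]
gripper_width: 0.0622
grip_force: 20.0
```

>>> {"method": "send_rows", "body": {
  "moves": [
    {"claw": 55,"slide": [0,0,0],"dr": [0,0,0]},
    {"claw": 55,"slide": [0,0,0],"dr": [0,0,0]},
    {"claw": 55,"slide": [0,0,0],"dr": [0,0,0]}
  ]
}}

```text
time: 7.08
tool_pos: [0.5412, 0.1542, 0.1622]
eef_rot: [179.7, -45.1, 91.6]
ft_force: [-0.1, 0.0, -1.1]
gripper_width: 0.0619
grip_force: 20.0
```

```bash
python3 - <<'E'
from h import *
n=.0241
to(cw(0,(.084-n)*S,.036+(.084+n)*S),tool(45))
I={c:get_image(c) for c in("scene","top")}
a=I["scene"][180:310,330:470];b=I["top"][220:320,180:320]
cv2.imwrite("pics/pre.png",np.hstack([cv2.resize(a,(400,371)),cv2.resize(b,(400,371))])[:,:,::-1])
E
```

```text
slide [-1.5 -1.7 69. ] dr [ 0.21 -0.13  0.12] | tcp [0.5412 0.1542 0.1622] [179.67 -45.13  91.57] q [-11.2   1.6 114.4  44.7  80.  -27.2] t 7.08
```

View pics/pre.png

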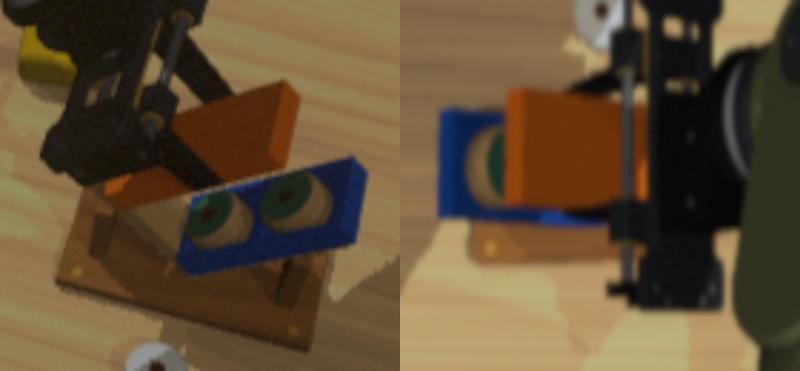

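>>> {"method": "send_rows", "body": {
  "moves": [
    {"claw": 55,"slide": [-1.5,-1.7,12],"dr": [0.2,-0.1,0]},
    {"claw": 55,"slide": [-1.5,-1.7,24],"dr": [0.2,-0.1,0]},
    {"claw": 55,"slide": [-1.5,-1.7,35],"dr": [0.2,-0.1,0]},
    {"claw": 55,"slide": [-1.5,-1.7,44],"dr": [0.2,-0.1,0]},
    {"claw": 55,"slide": [-1.5,-1.7,51],"dr": [0.2,-0.1,0]},
    {"claw": 55,"slide": [-1.5,-1.7,55],"dr": [0.2,-0.1,0]},
    {"claw": 55,"slide": [-1.5,-1.7,55],"dr": [0.2,-0.1,0]},
    {"claw": 55,"slide": [-1.5,-1.7,55],"dr": [0.2,-0.1,0]}
  ]
}}

```text
time: 7.85
tool_pos: [0.5365, 0.1937, 0.1199]
eef_rot: [-179.7, -45.2, 91.4]
ft_force: [-0.4, 5.5, 1.1]
gripper_width: 0.0618
grip_force: 20.0
```

```bash
python3 - <<'E'
from h import *
n=.0241
for i in range(3): get_image("top"); to(cw(0,(.084-n)*S,.036+(.084+n)*S),tool(45))
E
```

```text
slide [ 0.6  2.3 11.3] dr [-0.25 -0.17 -0.04] | tcp [0.5365 0.1936 0.12  ] [-179.72  -45.17   91.35] q [ -7.1   4.3 116.3  46.6  74.6 -27.8] t 7.9
slide [ 0.6  2.3 11.4] dr [-0.24 -0.17 -0.04] | tcp [0.5365 0.1934 0.1201] [-179.72  -45.17   91.35] q [ -7.1   4.3 116.3  46.6  74.7 -27.8] t 7.95
slide [ 0.7  2.3 11.5] dr [-0.23 -0.17 -0.04] | tcp [0.5365 0.1934 0.1201] [-179.72  -45.17   91.34] q [ -7.1   4.3 116.3  46.6  74.7 -27.8] t 8.0
```

>>> {"method": "send_rows", "body": {
  "moves": [
    {"claw": 55,"slide": [0.5,2.3,0],"dr": [-0.2,-0.2,0]},
    {"claw": 55,"slide": [0.5,2.3,0],"dr": [-0.2,-0.2,0]},
    {"claw": 55,"slide": [0.5,2.3,0],"dr": [-0.2,-0.2,0]},
    {"claw": 55,"slide": [0.5,2.3,0],"dr": [-0.2,-0.2,0]}
  ]
}}

```text
time: 8.33
tool_pos: [0.5385, 0.1934, 0.1201]
eef_rot: [-179.9, -44.9, 91.3]
ft_force: [-2.4, 4.4, 1.3]
gripper_width: 0.0616
grip_force: 20.0
```

```bash
python3 - <<'E'
from h import *
n=.0241
for i in range(2): get_image("top"); to(cw(0,(.084-n)*S,.036+(.084+n)*S),tool(45)); print(observe()["ft_force"],observe()["torque"])
E
```

```text
slide [ 0.7  0.2 11.5] dr [-0.06  0.07 -0.07] | tcp [0.5386 0.1934 0.1201] [-179.88  -44.93   91.31] q [ -7.    4.4 116.1  46.5  74.4 -27.6] t 8.38
[-2.71152999  4.76681336  2.3935435 ] [0.44020565 0.53622726 0.26009493]
slide [ 0.6  0.  11.6] dr [-0.04  0.08 -0.06] | tcp [0.5387 0.1934 0.1202] [-179.91  -44.92   91.32] q [ -7.    4.4 116.1  46.5  74.4 -27.6] t 8.43
[-2.42249152  3.61572078  1.47962574] [0.49929403 0.52404476 0.2187595 ]
```

>>> {"method": "send_rows", "body": {
  "moves": [
    {"claw": 55,"slide": [2,0,0],"dr": [0,0,0]},
    {"claw": 55,"slide": [2,0,2],"dr": [0,0,0]},
    {"claw": 55,"slide": [2,0,4],"dr": [0,0,0]},
    {"claw": 55,"slide": [2,0,6],"dr": [0,0,0]},
    {"claw": 55,"slide": [2,0,6],"dr": [0,0,0]},
    {"claw": 55,"slide": [2,0,6],"dr": [0,0,0]}
  ]
}}

```text
time: 8.93
tool_pos: [0.5391, 0.1988, 0.1172]
eef_rot: [-180.0, -44.9, 91.3]
ft_force: [-1.1, 0.3, -0.9]
gripper_width: 0.0619
grip_force: 20.0
```

```bash
python3 - <<'E'
from h import *
n=.0241
for i in range(2): get_image("top"); to(cw(0,(.084-n)*S,.036+(.084+n)*S),tool(45)); print(observe()["ft_force"],observe()["torque"])
E
```

```text
slide [-1.2 -0.5  5.7] dr [ 0.02  0.13 -0.03] | tcp [0.5391 0.1989 0.1173] [-179.99  -44.87   91.36] q [ -6.4   4.6 116.2  46.7  73.7 -27.5] t 8.98
[ 0.01473401  0.17710075 -1.1076638 ] [-0.65444213  0.0493313   0.01618424]
slide [-1.3 -0.5  5.8] dr [ 0.03  0.12 -0.02] | tcp [0.5392 0.1989 0.1174] [180.   -44.88  91.36] q [ -6.4   4.6 116.2  46.7  73.7 -27.5] t 9.03
[ 0.47894448  0.85164822 -1.01986593] [-0.57919543  0.0582607   0.04124286]
```

>>> {"method": "send_rows", "body": {
  "moves": [
    {"claw": 55,"slide": [0,0,1.5],"dr": [0,0,0]},
    {"claw": 55,"slide": [0,0,3],"dr": [0,0,0]},
    {"claw": 55,"slide": [0,0,4.5],"dr": [0,0,0]},
    {"claw": 55,"slide": [0,0,5.5],"dr": [0,0,0]},
    {"claw": 55,"slide": [0,0,5.5],"dr": [0,0,0]},
    {"claw": 55,"slide": [0,0,5.5],"dr": [0,0,0]}
  ]
}}

```text
time: 9.53
tool_pos: [0.539, 0.2029, 0.1137]
eef_rot: [-180.0, -44.9, 91.4]
ft_force: [-0.3, -1.1, 0.3]
gripper_width: 0.0617
grip_force: 20.0
```

```bash
python3 - <<'E'
from h import *
n=.0241
for i in range(2): get_image("top"); to(cw(0,(.084-n)*S,.036+(.084+n)*S),tool(45)); print(observe()["ft_force"],observe()["torque"])
E
```

```text
slide [-1.5 -0.4  0.3] dr [ 0.02  0.1  -0.02] | tcp [0.539  0.2029 0.1137] [-180.    -44.9    91.37] q [ -6.    4.9 116.3  47.   73.2 -27.5] t 9.58
[-0.41008848 -1.05256352 -0.93866014] [-0.63190198  0.06991533  0.06944132]
slide [-1.4 -0.5  0.3] dr [ 0.02  0.1  -0.02] | tcp [0.539  0.2029 0.1137] [-180.    -44.9    91.37] q [ -6.    4.9 116.3  47.   73.2 -27.5] t 9.63
[-0.26791177 -1.31194023 -1.14013785] [-0.61494554  0.00377349  0.06856335]
```

>>> {"method": "send_rows", "body": {
  "moves": [
    {"claw": 55,"slide": [-0.7,0,0.7],"dr": [0,0,0]},
    {"claw": 55,"slide": [-1.4,0,1.4],"dr": [0,0,0]},
    {"claw": 55,"slide": [-1.4,0,2],"dr": [0,0,0]},
    {"claw": 55,"slide": [-1.4,0,2],"dr": [0,0,0]},
    {"claw": 55,"slide": [-1.4,0,2],"dr": [0,0,0]}
  ]
}}

```text
time: 10.05
tool_pos: [0.5391, 0.2032, 0.113]
eef_rot: [180.0, -45.0, 91.5]
ft_force: [-3.4, -5.2, 7.3]
gripper_width: 0.0621
grip_force: 20.0
```

```bash
python3 - <<'E'
from h import *
n=.0241
to(cw(0,(.084-n)*S,.036+(.084+n)*S),tool(45)); print(observe()["ft_force"],observe()["torque"])
I={c:get_image(c) for c in("scene","top")}
a=I["scene"][180:310,330:470];b=I["top"][220:320,180:320]
cv2.imwrite("pics/cap.png",np.hstack([cv2.resize(a,(400,371)),cv2.resize(b,(400,371))])[:,:,::-1])
E
```

```text
slide [-1.2 -0.6 -0.4] dr [-0.03  0.02  0.05] | tcp [0.5391 0.2032 0.113 ] [179.98 -44.98  91.47] q [ -6.    5.  116.2  47.1  73.2 -27.7] t 10.05
[-3.37225809 -5.23802669  7.26283289] [-0.08184966  0.86889431  0.67726883]
```

View pics/cap.png

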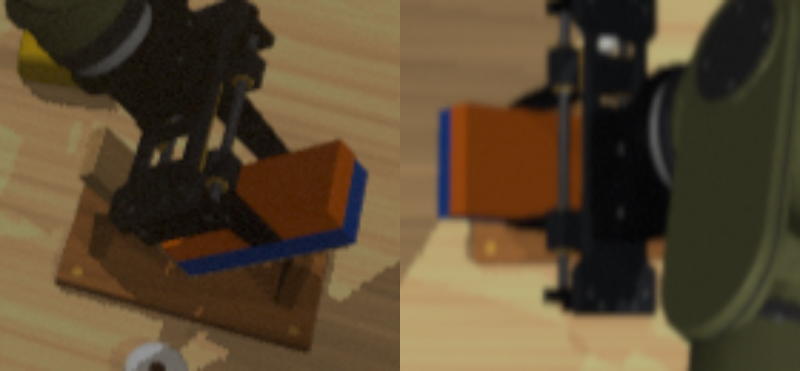

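Capped rim to rim (blue edge even along the orange, scene crop (180,270)–(360,180)); contact force is about 9 N along the normal. I'll release and back off.

>>> {"method": "send_rows", "body": {
  "moves": [
    {"claw": 55,"slide": [0,0,-0.5],"dr": [0,0,0]},
    {"claw": 70,"slide": [0,0,-0.5],"dr": [0,0,0]},
    {"claw": 80,"slide": [0,0,-0.5],"dr": [0,0,0]},
    {"claw": 85,"slide": [0,0,-1],"dr": [0,0,0]},
    {"claw": 85,"slide": [0,0,-10],"dr": [0,0,0]},
    {"claw": 85,"slide": [0,0,-35],"dr": [0,0,0]},
    {"claw": 85,"slide": [0,0,-70],"dr": [0,0,0]},
    {"claw": 85,"slide": [0,0,-105],"dr": [0,0,0]}
  ]
}}

```text
time: 10.82
tool_pos: [0.5399, 0.1287, 0.186]
eef_rot: [-179.8, -44.9, 91.3]
ft_force: [1.2, -0.1, 0.2]
gripper_width: 0.0845
grip_force: 0.0
```

>>> {"method": "send_rows", "body": {
  "moves": [
    {"claw": 90,"slide": [10,0,-30],"dr": [0,-7,0]},
    {"claw": 90,"slide": [40,0,-60],"dr": [0,-14,0]},
    {"claw": 90,"slide": [65,0,-80],"dr": [0,-21,0]},
    {"claw": 90,"slide": [90,0,-100],"dr": [0,-28,0]},
    {"claw": 90,"slide": [110,0,-110],"dr": [0,-35,0]},
    {"claw": 90,"slide": [120,0,-110],"dr": [0,-42,0]},
    {"claw": 90,"slide": [130,0,-110],"dr": [0,-45,0]},
    {"claw": 90,"slide": [130,0,-110],"dr": [0,-45,0]}
  ]
}}

```text
time: 11.48
tool_pos: [0.5406, 0.1466, 0.3586]
eef_rot: [179.7, 0.1, 91.6]
ft_force: [-0.0, -0.1, -0.4]
gripper_width: 0.09
grip_force: 0.0
```

```bash
cat >> h.py <<'E'
def un(u,n,x=0): return cw(x,(u-n)*S,.036+(u+n)*S)
E
python3 - <<'E'
from h import *
I={c:get_image(c) for c in("scene","top")}
to(un(.24,.02),tool(-45))
# fit both trays on slope 1
for nm,lo,hi,smin,base,near in(("blue",105,130,120,0,.01),("orange",8,18,190,.02,.03)):
    L=C@np.array([[1,0,0],[0,S,S],[0,-S,S]]).T
    for c in("scene",):
        m=mask(I[c],lo,hi,proj(c,un(.07,near))[0],smin=smin); h=mhull(m)
        f=lambda p:(BOX+[p[0],p[1],base])@L.T+un(.07,0)
        x,v=fit({c:h},f,(0,0),(.005,.005)); print(nm,c,np.round(x*1e3,1),round(v,3),cv2.boundingRect(h))
E
```

```text
slide [ 1.713e+02 -1.000e-01  1.354e+02] dr [ 2.000e-02 -4.494e+01  4.000e-02] | tcp [0.5402 0.1441 0.3554] [-1.800e+02  6.000e-02  9.144e+01] q [ 9.5 -7.3 95.6 -0.1 91.7  8. ] t 11.58
blue scene [ 1.1 -0.7] 0.398 (393, 235, 65, 41)
orange scene [ 1.5 -0.4] 0.02 (385, 228, 68, 43)
```

>>> {"method": "send_rows", "body": {
  "moves": [
    {"claw": 90,"slide": [30,0,0],"dr": [0,-7,0]},
    {"claw": 90,"slide": [60,0,10],"dr": [0,-14,0]},
    {"claw": 90,"slide": [90,0,30],"dr": [0,-21,0]},
    {"claw": 90,"slide": [120,0,55],"dr": [0,-28,0]},
    {"claw": 90,"slide": [145,0,85],"dr": [0,-35,0]},
    {"claw": 90,"slide": [165,0,115],"dr": [0,-42,0]},
    {"claw": 90,"slide": [171,0,135],"dr": [0,-45,0]},
    {"claw": 90,"slide": [171,0,135],"dr": [0,-45,0]}
  ]
}}

```text
time: 12.25
tool_pos: [0.5329, 0.3134, 0.2085]
eef_rot: [-178.6, 45.7, 92.4]
ft_force: [-1.0, -0.3, -0.2]
gripper_width: 0.0896
grip_force: 0.0
```

>>> {"method": "send_rows", "body": {
  "moves": [
    {"claw": 90,"slide": [0,0,0],"dr": [0,0,0]},
    {"claw": 90,"slide": [0,0,0],"dr": [0,0,0]}
  ]
}}

```text
time: 12.42
tool_pos: [0.5375, 0.3128, 0.2217]
eef_rot: [179.9, 45.0, 91.1]
ft_force: [0.8, 0.1, 0.4]
gripper_width: 0.0904
grip_force: 0.0
```

```bash
python3 - <<'E'
from h import *
to(un(.075,.02),tool(-45))
E
```

```text
slide [  3.1  -1.4 164.6] dr [-0.08  0.01 -0.19] | tcp [0.5375 0.3128 0.2217] [179.89  45.01  91.14] q [ 40.1  21.6  85.  -34.4 102.9  40.1] t 12.42
```

>>> {"method": "send_rows", "body": {
  "moves": [
    {"claw": 90,"slide": [3,-1.4,15],"dr": [0,0,-0.2]},
    {"claw": 90,"slide": [3,-1.4,40],"dr": [0,0,-0.2]},
    {"claw": 90,"slide": [3,-1.4,65],"dr": [0,0,-0.2]},
    {"claw": 90,"slide": [3,-1.4,90],"dr": [0,0,-0.2]},
    {"claw": 90,"slide": [3,-1.4,110],"dr": [0,0,-0.2]},
    {"claw": 90,"slide": [3,-1.4,125],"dr": [0,0,-0.2]},
    {"claw": 90,"slide": [3,-1.4,132],"dr": [0,0,-0.2]},
    {"claw": 90,"slide": [3,-1.4,132],"dr": [0,0,-0.2]}
  ]
}}

```text
time: 13.08
tool_pos: [0.5376, 0.2212, 0.126]
eef_rot: [-179.9, 45.0, 91.4]
ft_force: [0.3, 0.8, -0.6]
gripper_width: 0.09
grip_force: 0.0
```

```bash
python3 - <<'E'
from h import *
for i in range(3): get_image("top")
to(un(.075,.02),tool(-45)); print(observe()["ft_force"])
E
```

```text
slide [-1.2 -0.2 34.3] dr [ 0.08 -0.01  0.05] | tcp [0.5382 0.2237 0.1266] [179.97  44.99  91.47] q [ 34.4  20.   96.9 -36.4  91.3  41.5] t 13.23
[0.13390092 0.06973795 0.11065368]
```

>>> {"method": "send_rows", "body": {
  "moves": [
    {"claw": 90,"slide": [-1.2,0,12],"dr": [0,0,0]},
    {"claw": 90,"slide": [-1.2,0,24],"dr": [0,0,0]},
    {"claw": 90,"slide": [-1.2,0,32],"dr": [0,0,0]},
    {"claw": 90,"slide": [-1.2,0,34],"dr": [0,0,0]},
    {"claw": 80,"slide": [-1.2,0,34],"dr": [0,0,0]},
    {"claw": 72,"slide": [-1.2,0,34],"dr": [0,0,0]},
    {"claw": 67,"slide": [-1.2,0,34],"dr": [0,0,0]},
    {"claw": 65,"slide": [-1.2,0,34],"dr": [0,0,0]}
  ],
  "grip_force": 45
}}

```text
time: 13.9
tool_pos: [0.538, 0.1984, 0.102]
eef_rot: [-179.9, 45.1, 91.6]
ft_force: [0.4, -0.6, -0.0]
gripper_width: 0.0688
grip_force: 0.0
```

>>> {"method": "send_rows", "body": {
  "moves": [
    {"claw": 63,"slide": [0,0,0],"dr": [0,0,0]},
    {"claw": 61,"slide": [0,0,0],"dr": [0,0,0]},
    {"claw": 55,"slide": [0,0,0],"dr": [0,0,0]},
    {"claw": 55,"slide": [0,0,0],"dr": [0,0,0]},
    {"claw": 55,"slide": [0,0,0],"dr": [0,0,0]}
  ]
}}

```text
time: 14.32
tool_pos: [0.5384, 0.1985, 0.102]
eef_rot: [-179.9, 45.1, 91.6]
ft_force: [2.2, 1.5, 0.0]
gripper_width: 0.062
grip_force: 44.9
```

```bash
python3 - <<'E'
from h import *
to(un(.075,.02),tool(-45)); print(observe()["ft_force"])
# final: pair on slope 2: v=n axis, normal=u; grip point v=.075,normal .02
o=observe(); q=(C.T@(o["tool_pos"]-np.array([*CR,.036]))); u=(q[1]+q[2])*S; n=(q[2]-q[1])*S; print("u,n",u,n)
to(un(.02,.075)+[0,0,.12],tool(45))
E
```

```text
slide [-0.7  0.3 -0.9] dr [0.08 0.05 0.15] | tcp [0.5384 0.1985 0.102 ] [-179.93   45.05   91.61] q [ 32.7  20.1  99.5 -37.3  88.2  41.8] t 14.32
[2.18477167 1.511892   0.04794836]
u,n 0.07414672166902664 0.019253630376300276
slide [-1.406e+02 -1.000e-01 -3.060e+01] dr [-6.000e-02  9.005e+01  1.800e-01] | tcp [0.5384 0.1985 0.102 ] [-179.93   45.05   91.61] q [ 32.7  20.1  99.5 -37.3  88.2  41.8] t 14.32
```

>>> {"method": "send_rows", "body": {
  "moves": [
    {"claw": 55,"slide": [-5,0,-5],"dr": [0,0,0]},
    {"claw": 55,"slide": [-15,0,-15],"dr": [0,0,0]},
    {"claw": 55,"slide": [-30,0,-30],"dr": [0,0,0]},
    {"claw": 55,"slide": [-48,0,-48],"dr": [0,0,0]},
    {"claw": 55,"slide": [-66,0,-66],"dr": [0,0,0]},
    {"claw": 55,"slide": [-84,0,-84],"dr": [0,0,0]},
    {"claw": 55,"slide": [-95,0,-95],"dr": [0,0,0]},
    {"claw": 55,"slide": [-99,0,-99],"dr": [0,0,0]}
  ]
}}

```text
time: 14.98
tool_pos: [0.5388, 0.1988, 0.2455]
eef_rot: [179.8, 44.9, 91.4]
ft_force: [-0.1, -0.3, -2.7]
gripper_width: 0.0618
grip_force: 44.9
```

>>> {"method": "send_rows", "body": {
  "moves": [
    {"claw": 55,"slide": [-3,0,3],"dr": [0,3,0]},
    {"claw": 55,"slide": [-6,0,6],"dr": [0,8,0]},
    {"claw": 55,"slide": [-9,0,9],"dr": [0,14,0]},
    {"claw": 55,"slide": [-13,0,13],"dr": [0,20,0]},
    {"claw": 55,"slide": [-17,0,17],"dr": [0,26,0]},
    {"claw": 55,"slide": [-21,0,21],"dr": [0,32,0]},
    {"claw": 55,"slide": [-24,0,24],"dr": [0,38,0]},
    {"claw": 55,"slide": [-27,0,27],"dr": [0,44,0]}
  ]
}}

```text
time: 15.65
tool_pos: [0.5383, 0.1598, 0.2413]
eef_rot: [-179.8, 0.9, 91.5]
ft_force: [0.3, -0.5, -2.9]
gripper_width: 0.0622
grip_force: 44.9
```

```bash
python3 - <<'E'
from h import *
to(un(.0207,.0741)+[0,0,.14],tool(45)); print(observe()["ft_force"],observe()["gripper_width"])
I={c:get_image(c) for c in("scene","top")}
a=I["scene"][140:310,290:480];b=I["top"][180:320,180:340]
cv2.imwrite("pics/turn.png",np.hstack([cv2.resize(a,(400,358)),cv2.resize(b,(400,358))])[:,:,::-1])
E
```

```text
slide [-37.9   1.2  -1.2] dr [-2.300e-01  4.585e+01  4.000e-02] | tcp [0.5383 0.1598 0.2413] [-179.81    0.85   91.53] q [ 11.5  -4.7 104.   -0.8  81.1  10.1] t 15.65
[ 0.29008897 -0.50501687 -2.9022911 ] 0.062174097680203405
```

View pics/turn.png

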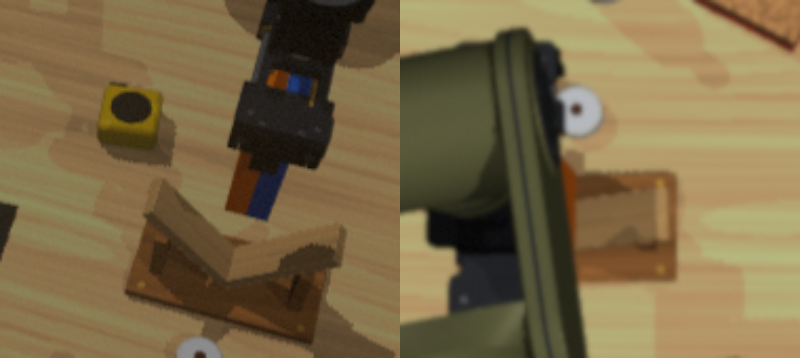

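The pair is held closed and upright above the valley (left crop about (258,190), orange left, blue right). I'll finish the turn.

>>> {"method": "send_rows", "body": {
  "moves": [
    {"claw": 55,"slide": [-5,0.5,0],"dr": [0,6,0]},
    {"claw": 55,"slide": [-10,1,0],"dr": [0,12,0]},
    {"claw": 55,"slide": [-15,1,0],"dr": [0,18,0]},
    {"claw": 55,"slide": [-20,1,0],"dr": [0,24,0]},
    {"claw": 55,"slide": [-25,1,0],"dr": [0,30,0]},
    {"claw": 55,"slide": [-30,1,0],"dr": [0,36,0]},
    {"claw": 55,"slide": [-35,1,0],"dr": [0,42,0]},
    {"claw": 55,"slide": [-38,1,0],"dr": [0,45.8,0]}
  ]
}}

```text
time: 16.42
tool_pos: [0.5399, 0.1215, 0.24]
eef_rot: [-179.4, -44.8, 91.1]
ft_force: [-0.5, 0.1, -2.6]
gripper_width: 0.0623
grip_force: 44.9
```

>>> {"method": "send_rows", "body": {
  "moves": [
    {"claw": 55,"slide": [0,0,0],"dr": [0,0,0]},
    {"claw": 55,"slide": [0,0,0],"dr": [0,0,0]},
    {"claw": 55,"slide": [0,0,0],"dr": [0,0,0]}
  ]
}}

```text
time: 16.67
tool_pos: [0.5408, 0.123, 0.2421]
eef_rot: [-179.7, -44.6, 91.4]
ft_force: [0.2, -0.1, -2.7]
gripper_width: 0.0616
grip_force: 44.9
```

```bash
python3 - <<'E'
from h import *
to(un(.0207,.0741),tool(45)); print(observe()["ft_force"],observe()["gripper_width"])
o=observe(); P=o["tool_pos"];Rt=R.from_euler("xyz",o["eef_rot"],degrees=True).as_matrix()
# joint pair pose check: tool z=-v, tool x=u. orange box: floor at tool x=-.0207, 20 thick ; low end at tool z=+.0741
I={c:get_image(c) for c in("scene","top")}
for nm,lo,hi,smin,b in(("orange",8,18,190,0),("blue",105,130,120,.02)):
    f=lambda p:(np.c_[BOX[:,2]-.0207+b+p[0],BOX[:,0],-BOX[:,1]+.0041+p[1]])@Rt.T+P
    for c in I:
        m=mask(I[c],lo,hi,proj(c,f((0,0)).mean(0))[0],smin=smin); h=mhull(m); x,v=fit({c:h},f,(0,0),(.004,.004)); print(nm,c,np.round(x*1e3,1),round(v,3),round(cost({c:h},f((0,0))),3),cv2.boundingRect(h),cv2.boundingRect(hull(proj(c,f((0,0))))))
E
```

```text
slide [-98.3   0.2  98.4] dr [-0.3   0.42 -0.  ] | tcp [0.5408 0.123  0.2421] [-179.7   -44.58   91.4 ] q [-14.1  -2.7 110.2  42.5  88.2 -23.1] t 16.67
[ 0.19258249 -0.07928687 -2.66982342] 0.06163931134571454
orange scene [-58.2 121.4] 0.86 0.895 (386, 216, 30, 24) (363, 166, 60, 75)
orange top [-9.2  7.4] 0.92 0.92 (274, 235, 6, 34) (228, 235, 55, 42)
blue scene [-0.7 -0. ] 0.089 0.092 (378, 163, 53, 75) (371, 162, 61, 77)
blue top [-0.5 13.8] 0.107 0.121 (220, 234, 50, 41) (220, 234, 55, 42)
```

>>> {"method": "send_rows", "body": {
  "moves": [
    {"claw": 55,"slide": [-12,0,12],"dr": [-0.3,0.4,0]},
    {"claw": 55,"slide": [-28,0,28],"dr": [-0.3,0.4,0]},
    {"claw": 55,"slide": [-44,0,44],"dr": [-0.3,0.4,0]},
    {"claw": 55,"slide": [-60,0,60],"dr": [-0.3,0.4,0]},
    {"claw": 55,"slide": [-72,0,72],"dr": [-0.3,0.4,0]},
    {"claw": 55,"slide": [-80,0,80],"dr": [-0.3,0.4,0]},
    {"claw": 55,"slide": [-83,0,83],"dr": [-0.3,0.4,0]},
    {"claw": 55,"slide": [-83,0,83],"dr": [-0.3,0.4,0]}
  ]
}}

```text
time: 17.43
tool_pos: [0.5405, 0.122, 0.1245]
eef_rot: [180.0, -45.1, 91.3]
ft_force: [0.1, -0.2, -2.4]
gripper_width: 0.0619
grip_force: 44.9
```

```bash
python3 - <<'E'
from h import *
for i in range(4): get_image("top")
to(un(.0207,.0741),tool(45)); print(observe()["ft_force"],observe()["gripper_width"])
E
```

```text
slide [-16.2  -1.4  17.1] dr [ 0.24 -0.07  0.09] | tcp [0.5419 0.1214 0.1266] [179.68 -45.07  91.52] q [-14.5   4.9 114.9  44.   79.3 -32. ] t 17.63
[-0.97138233  0.21578573 -2.27896248] 0.06204471462177311
```

>>> {"method": "send_rows", "body": {
  "moves": [
    {"claw": 55,"slide": [-5,-1.4,5],"dr": [0.2,0,0]},
    {"claw": 55,"slide": [-9,-1.4,9],"dr": [0.2,0,0]},
    {"claw": 55,"slide": [-12,-1.4,12],"dr": [0.2,0,0]},
    {"claw": 55,"slide": [-14,-1.4,14.5],"dr": [0.2,0,0]},
    {"claw": 55,"slide": [-15,-1.4,16],"dr": [0.2,0,0]},
    {"claw": 55,"slide": [-15.5,-1.4,16.5],"dr": [0.2,0,0]},
    {"claw": 55,"slide": [-15.5,-1.4,16.5],"dr": [0.2,0,0]},
    {"claw": 55,"slide": [-15.5,-1.4,16.5],"dr": [0.2,0,0]}
  ]
}}

```text
time: 18.3
tool_pos: [0.5392, 0.1225, 0.103]
eef_rot: [-179.9, -45.2, 91.4]
ft_force: [-2.7, -0.3, 3.4]
gripper_width: 0.0615
grip_force: 44.9
```

```bash
python3 - <<'E'
from h import *
for i in range(2): get_image("top")
to(un(.0207,.0741),tool(45)); print(observe()["ft_force"],observe()["gripper_width"])
E
```

```text
slide [-0.3  1.3 -0.5] dr [-0.13 -0.14  0.  ] | tcp [0.5392 0.1225 0.1029] [-179.88  -45.14   91.4 ] q [-14.4   6.8 115.5  44.2  77.8 -33.6] t 18.4
[-2.72199224 -0.56118079  4.28572443] 0.06164983661777903
```

>>> {"method": "send_rows", "body": {
  "moves": [
    {"claw": 64,"slide": [0,0,0],"dr": [0,0,0]},
    {"claw": 70,"slide": [0,0,0],"dr": [0,0,0]},
    {"claw": 80,"slide": [0,0,0],"dr": [0,0,0]},
    {"claw": 88,"slide": [0,0,0],"dr": [0,0,0]},
    {"claw": 88,"slide": [0,0,0],"dr": [0,0,0]},
    {"claw": 88,"slide": [0,0,0],"dr": [0,0,0]},
    {"claw": 88,"slide": [0,0,0],"dr": [0,0,0]},
    {"claw": 88,"slide": [0,0,0],"dr": [0,0,0]}
  ]
}}

```text
time: 19.07
tool_pos: [0.5394, 0.1223, 0.1024]
eef_rot: [-179.9, -45.1, 91.4]
ft_force: [0.4, -0.7, -0.0]
gripper_width: 0.088
grip_force: 0.0
```

>>> {"method": "send_rows", "body": {
  "moves": [
    {"claw": 90,"slide": [0,0,-10],"dr": [0,0,0]},
    {"claw": 90,"slide": [0,0,-30],"dr": [0,0,0]},
    {"claw": 90,"slide": [0,0,-60],"dr": [0,0,0]},
    {"claw": 90,"slide": [0,0,-90],"dr": [0,0,0]},
    {"claw": 90,"slide": [0,0,-120],"dr": [0,0,0]},
    {"claw": 90,"slide": [0,0,-150],"dr": [0,0,0]},
    {"claw": 90,"slide": [0,0,-170],"dr": [0,0,0]},
    {"claw": 90,"slide": [0,0,-170],"dr": [0,0,0]}
  ]
}}

```text
time: 19.73
tool_pos: [0.5448, -0.0013, 0.2267]
eef_rot: [179.5, -44.9, 91.6]
ft_force: [1.1, -0.3, 0.9]
gripper_width: 0.09
grip_force: 0.0
```

```bash
python3 - <<'E'
from h import *
I={c:get_image(c) for c in("scene","top")}
# trays on slope 2: tray y->n(up v), thickness->u
f=lambda b:(lambda p:np.array([un(z+b,y+.07+p[1],x+p[0]) for x,y,z in BOX]))
for nm,lo,hi,smin,b in(("orange",8,18,190,0),("blue",105,130,120,.02)):
    for c in I:
        m=mask(I[c],lo,hi,proj(c,un(b+.01,.07))[0],smin=smin); h=mhull(m); x,v=fit({c:h},f(b),(0,0),(.004,.004)); print(nm,c,np.round(x*1e3,1),round(v,3),cv2.boundingRect(h),cv2.boundingRect(hull(proj(c,f(b)((0,0))))))
# next: tool(-45) over blue: points -u; TCP short of the rim
to(un(.16,.08),tool(-45))
a=I["scene"][160:310,310:480];b=I["top"][200:320,180:320]
cv2.imwrite("pics/rest2.png",np.hstack([cv2.resize(a,(400,353)),cv2.resize(b,(400,353))])[:,:,::-1])
E
```

```text
orange scene [1.5 1.2] 0.331 (356, 213, 48, 63) (356, 212, 54, 64)
orange top [-2.5  1.2] 0.852 (280, 248, 8, 31) (239, 246, 49, 35)
blue scene [-0.5 -6.1] 0.088 (368, 211, 49, 63) (363, 210, 55, 65)
blue top [-1.  -4.8] 0.06 (232, 248, 47, 33) (232, 246, 49, 35)
slide [139.8   0.6 164.2] dr [-1.000e-02 -9.006e+01 -3.000e-02] | tcp [0.5428 0.0013 0.2228] [-179.99  -45.06   91.37] q [-25.8   2.5 107.2  39.1  93.9 -32.9] t 19.83
```

View pics/rest2.png

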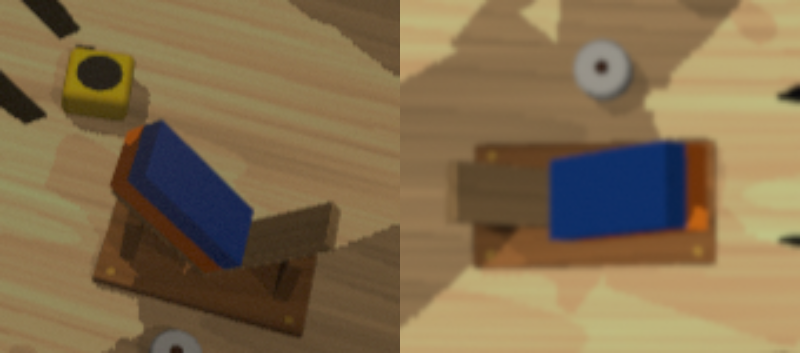

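The pair rests closed on the second slope: blue on top, orange beneath, ends flush to within about a pixel (top crop (550–715, 145–240)). Next I lift off the blue tray.

>>> {"method": "send_rows", "body": {
  "moves": [
    {"claw": 90,"slide": [25,1,0],"dr": [0,-6,0]},
    {"claw": 90,"slide": [50,1,0],"dr": [0,-12,0]},
    {"claw": 90,"slide": [75,1,0],"dr": [0,-18,0]},
    {"claw": 90,"slide": [100,1,0],"dr": [0,-24,0]},
    {"claw": 90,"slide": [125,1,0],"dr": [0,-31,0]},
    {"claw": 90,"slide": [150,1,0],"dr": [0,-38,0]},
    {"claw": 90,"slide": [175,1,-5],"dr": [0,-45,0]},
    {"claw": 90,"slide": [190,1,-5],"dr": [0,-45,0]}
  ]
}}

```text
time: 20.5
tool_pos: [0.5395, 0.138, 0.3624]
eef_rot: [179.9, -0.0, 91.9]
ft_force: [0.1, 0.2, 0.8]
gripper_width: 0.09
grip_force: 0.0
```

```bash
python3 - <<'E'
from h import *
to(un(.17,.077),tool(-45))
E
```

```text
slide [ 87.4   1.3 151.7] dr [  0.25 -45.02   0.45] | tcp [0.5395 0.138  0.3624] [ 1.7994e+02 -2.0000e-02  9.1900e+01] q [ 8.8 -7.7 95.3  0.  92.3  6.9] t 20.5
```

>>> {"method": "send_rows", "body": {
  "moves": [
    {"claw": 90,"slide": [15,0,10],"dr": [0,-7,0.4]},
    {"claw": 90,"slide": [30,0,25],"dr": [0,-14,0.4]},
    {"claw": 90,"slide": [45,0,45],"dr": [0,-21,0.4]},
    {"claw": 90,"slide": [60,1,70],"dr": [0,-28,0.4]},
    {"claw": 90,"slide": [75,1,100],"dr": [0,-35,0.4]},
    {"claw": 90,"slide": [85,1,130],"dr": [0,-42,0.4]},
    {"claw": 90,"slide": [87,1,145],"dr": [0,-45,0.4]},
    {"claw": 90,"slide": [87,1,145],"dr": [0,-45,0.4]}
  ]
}}

```text
time: 21.17
tool_pos: [0.5345, 0.2198, 0.2052]
eef_rot: [-178.7, 45.4, 92.2]
ft_force: [0.2, -0.2, -1.2]
gripper_width: 0.0898
grip_force: 0.0
```

>>> {"method": "send_rows", "body": {
  "moves": [
    {"claw": 90,"slide": [0,0,0],"dr": [0,0,0]},
    {"claw": 90,"slide": [0,0,0],"dr": [0,0,0]},
    {"claw": 90,"slide": [0,0,0],"dr": [0,0,0]}
  ]
}}

```text
time: 21.42
tool_pos: [0.5403, 0.2192, 0.2186]
eef_rot: [179.6, 44.7, 90.7]
ft_force: [-0.3, 1.1, -0.1]
gripper_width: 0.0902
grip_force: 0.0
```

```bash
python3 - <<'E'
from h import *
to(un(.024,.077),tool(-45))
E
```

```text
slide [  9.3  -2.  147.2] dr [-0.08 -0.3  -0.52] | tcp [0.5403 0.2192 0.2186] [179.57  44.7   90.67] q [ 33.9  14.5  94.  -36.7  97.7  36.7] t 21.42
```

>>> {"method": "send_rows", "body": {
  "moves": [
    {"claw": 90,"slide": [5,-1,20],"dr": [0,-0.3,-0.4]},
    {"claw": 90,"slide": [9,-1,45],"dr": [0,-0.3,-0.4]},
    {"claw": 90,"slide": [9,-1,70],"dr": [0,-0.3,-0.4]},
    {"claw": 90,"slide": [9,-1,90],"dr": [0,-0.3,-0.4]},
    {"claw": 90,"slide": [9,-1,105],"dr": [0,-0.3,-0.4]},
    {"claw": 90,"slide": [9,-1,113],"dr": [0,-0.3,-0.4]},
    {"claw": 90,"slide": [9,-1,115],"dr": [0,-0.3,-0.4]},
    {"claw": 90,"slide": [9,-1,115],"dr": [0,-0.3,-0.4]}
  ]
}}

```text
time: 22.08
tool_pos: [0.5402, 0.1447, 0.1289]
eef_rot: [-179.8, 45.1, 91.4]
ft_force: [-0.4, 0.2, -0.3]
gripper_width: 0.0902
grip_force: 0.0
```

```bash
python3 - <<'E'
from h import *
for i in range(4): get_image("top")
to(un(.024,.077),tool(-45))
E
```

```text
slide [-1.3 -0.4 31.9] dr [-0.07  0.14  0.06] | tcp [0.5404 0.1458 0.129 ] [-179.87   45.14   91.49] q [ 28.6  15.1 102.9 -39.1  87.5  38.1] t 22.28
```

>>> {"method": "send_rows", "body": {
  "moves": [
    {"claw": 90,"slide": [-1,0,12],"dr": [0,0,0]},
    {"claw": 90,"slide": [-1,0,22],"dr": [0,0,0]},
    {"claw": 90,"slide": [-1,0,29],"dr": [0,0,0]},
    {"claw": 90,"slide": [-1,0,31.5],"dr": [0,0,0]},
    {"claw": 90,"slide": [-1,0,31.5],"dr": [0,0,0]},
    {"claw": 80,"slide": [-1,0,31.5],"dr": [0,0,0]},
    {"claw": 72,"slide": [-1,0,31.5],"dr": [0,0,0]},
    {"claw": 66,"slide": [-1,0,31.5],"dr": [0,0,0]}
  ],
  "grip_force": 20
}}

```text
time: 22.95
tool_pos: [0.5404, 0.1221, 0.1067]
eef_rot: [-179.8, 45.2, 91.5]
ft_force: [-0.1, -0.1, 1.2]
gripper_width: 0.0755
grip_force: 0.0
```

>>> {"method": "send_rows", "body": {
  "moves": [
    {"claw": 65,"slide": [0,0,0],"dr": [0,0,0]},
    {"claw": 63,"slide": [0,0,0],"dr": [0,0,0]},
    {"claw": 61,"slide": [0,0,0],"dr": [0,0,0]},
    {"claw": 55,"slide": [0,0,0],"dr": [0,0,0]},
    {"claw": 55,"slide": [0,0,0],"dr": [0,0,0]},
    {"claw": 55,"slide": [0,0,0],"dr": [0,0,0]}
  ]
}}

```text
time: 23.45
tool_pos: [0.54, 0.122, 0.1065]
eef_rot: [-179.7, 45.2, 91.6]
ft_force: [-0.7, 0.5, 0.5]
gripper_width: 0.0618
grip_force: 20.0
```

```bash
python3 - <<'E'
from h import *
to(un(.024,.077),tool(-45)); print(observe()["ft_force"])
E
```

```text
slide [-0.5  0.5 -0.9] dr [-0.18  0.21  0.12] | tcp [0.54   0.122  0.1065] [-179.7    45.2    91.57] q [ 26.7  15.3 105.1 -40.   84.6  38.3] t 23.45
[-0.68288906  0.48493603  0.45777917]
```

>>> {"method": "send_rows", "body": {
  "moves": [
    {"claw": 55,"slide": [0,0,-1],"dr": [0,0,0]},
    {"claw": 55,"slide": [0,0,-3],"dr": [0,0,0]},
    {"claw": 55,"slide": [0,0,-6],"dr": [0,0,0]},
    {"claw": 55,"slide": [0,0,-10],"dr": [0,0,0]},
    {"claw": 55,"slide": [0,0,-15],"dr": [0,0,0]},
    {"claw": 55,"slide": [0,0,-22],"dr": [0,0,0]},
    {"claw": 55,"slide": [0,0,-32],"dr": [0,0,0]},
    {"claw": 55,"slide": [0,0,-45],"dr": [0,0,0]}
  ]
}}

```text
time: 24.12
tool_pos: [0.5392, 0.1541, 0.1386]
eef_rot: [-179.7, 45.2, 91.6]
ft_force: [-0.2, -3.0, -0.6]
gripper_width: 0.0617
grip_force: 20.0
```

>>> {"method": "send_rows", "body": {
  "moves": [
    {"claw": 55,"slide": [0,0,-20],"dr": [0,0,0]},
    {"claw": 55,"slide": [-10,0,-45],"dr": [0,0,0]},
    {"claw": 55,"slide": [-30,0,-65],"dr": [0,0,0]},
    {"claw": 55,"slide": [-55,0,-90],"dr": [0,0,0]},
    {"claw": 55,"slide": [-80,0,-115],"dr": [0,0,0]},
    {"claw": 55,"slide": [-100,0,-130],"dr": [0,0,0]},
    {"claw": 55,"slide": [-100,0,-130],"dr": [0,0,0]}
  ]
}}

```text
time: 24.7
tool_pos: [0.5416, 0.1776, 0.309]
eef_rot: [179.3, 44.8, 90.9]
ft_force: [-0.2, 0.5, 0.1]
gripper_width: 0.0622
grip_force: 20.0
```

```bash
python3 - <<'E'
from h import *
I={c:get_image(c) for c in("scene","top")}
a=I["scene"][100:310,260:480];b=I["top"][180:320,160:320]
cv2.imwrite("pics/lift.png",np.hstack([cv2.resize(a,(400,382)),cv2.resize(b,(400,382))])[:,:,::-1])
to((.56,.05,.36),down(93)); print(observe()["ft_force"],[ (d["rect"],d["conf"]) for d in find_in("scene","wheel_a")])
E
```

```text
slide [-130.8   16.9   49.3] dr [-0.64 45.   -1.49] | tcp [0.5399 0.1769 0.3023] [-179.97   45.01   91.43] q [ 31.    8.   93.3 -38.9 101.7  29.4] t 24.8
[ 0.26455948  0.29579848 -1.6292227 ] [([384.4, 311.3, 22.1, 26.0], 0.78), ([378.6, 236.7, 19.7, 22.8], 0.77), ([514.3, 288.2, 28.2, 71.9], 0.58), ([396.2, 254.9, 23.8, 23.5], 0.55)]
```

View pics/lift.png

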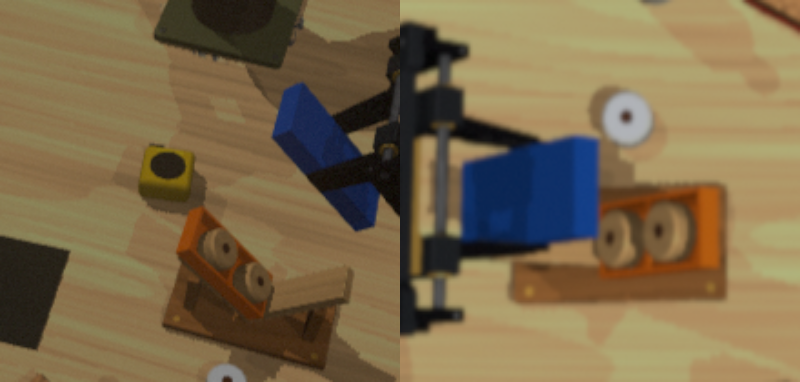

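The blue tray is held clear (left crop (325,160)). Both wheels lie bare side up in the orange tray on the second slope (left crop (220,245) and (255,280)). Now on to the mat.

>>> {"method": "send_rows", "body": {
  "moves": [
    {"claw": 55,"slide": [-30,0,-15],"dr": [0,6,0]},
    {"claw": 55,"slide": [-55,3,-20],"dr": [0,12,0]},
    {"claw": 55,"slide": [-75,6,-15],"dr": [0,18,0]},
    {"claw": 55,"slide": [-95,9,0],"dr": [0,24,0]},
    {"claw": 55,"slide": [-110,12,15],"dr": [0,31,0]},
    {"claw": 55,"slide": [-120,15,30],"dr": [0,38,0]},
    {"claw": 55,"slide": [-130,17,49],"dr": [-0.6,45,-1.5]},
    {"claw": 55,"slide": [-130,17,49],"dr": [-0.6,45,-1.5]}
  ]
}}

```text
time: 25.52
tool_pos: [0.5594, 0.0423, 0.3552]
eef_rot: [-179.5, 0.1, 92.4]
ft_force: [0.6, -0.4, -1.9]
gripper_width: 0.0621
grip_force: 20.0
```

```bash
python3 - <<'E'
from h import *
to((.6065,-.19,.2),down(94.5))
E
```

```text
slide [-233.6   38.8  155.5] dr [-0.47  0.13 -2.15] | tcp [0.5594 0.0423 0.3552] [-1.7953e+02  1.4000e-01  9.2350e+01] q [-1.1 -6.7 95.1 -0.2 92.1 -3.4] t 25.52
```

>>> {"method": "send_rows", "body": {
  "moves": [
    {"claw": 55,"slide": [-30,5,0],"dr": [0,0,-0.5]},
    {"claw": 55,"slide": [-65,10,10],"dr": [0,0,-1]},
    {"claw": 55,"slide": [-100,16,35],"dr": [0,0,-1.5]},
    {"claw": 55,"slide": [-130,22,60],"dr": [-0.4,0,-2]},
    {"claw": 55,"slide": [-160,28,85],"dr": [-0.4,0,-2]},
    {"claw": 55,"slide": [-190,34,110],"dr": [-0.4,0,-2]},
    {"claw": 55,"slide": [-215,38,135],"dr": [-0.4,0,-2]},
    {"claw": 55,"slide": [-233,39,155],"dr": [-0.4,0,-2]}
  ]
}}

```text
time: 26.18
tool_pos: [0.6084, -0.1827, 0.1982]
eef_rot: [-179.8, 0.1, 94.9]
ft_force: [0.4, 1.4, -1.1]
gripper_width: 0.0617
grip_force: 20.0
```

```bash
python3 - <<'E'
from h import *
for i in range(3): get_image("top")
to((.6065,-.19,.007),down(94.5))
E
```

```text
slide [ -8.8  -0.7 191.4] dr [-0.34 -0.06  0.33] | tcp [ 0.6076 -0.1813  0.1984] [-1.7966e+02 -6.0000e-02  9.4830e+01] q [-21.4   5.9  97.4  -0.1  77.  -26.2] t 26.33
```

>>> {"method": "send_rows", "body": {
  "moves": [
    {"claw": 55,"slide": [-6,0,30],"dr": [-0.3,0,0.3]},
    {"claw": 55,"slide": [-6,0,65],"dr": [-0.3,0,0.3]},
    {"claw": 55,"slide": [-6,0,100],"dr": [-0.3,0,0.3]},
    {"claw": 55,"slide": [-6,0,130],"dr": [-0.3,0,0.3]},
    {"claw": 55,"slide": [-6,0,155],"dr": [-0.3,0,0.3]},
    {"claw": 55,"slide": [-6,0,170],"dr": [-0.3,0,0.3]},
    {"claw": 55,"slide": [-6,0,177],"dr": [-0.3,0,0.3]},
    {"claw": 55,"slide": [-6,0,177],"dr": [-0.3,0,0.3]}
  ]
}}

```text
time: 27.0
tool_pos: [0.6106, -0.187, 0.0259]
eef_rot: [179.7, 0.1, 94.7]
ft_force: [0.1, -0.3, -0.9]
gripper_width: 0.0618
grip_force: 20.0
```

```bash
python3 - <<'E'
from h import *
for i in range(3): get_image("top")
to((.6065,-.19,.007),down(94.5)); print(observe()["ft_force"])
E
```

```text
slide [-0.9 -6.7 22.3] dr [0.66 0.28 0.16] | tcp [ 0.6128 -0.1885  0.0294] [179.34   0.28  94.66] q [-21.9  15.6 103.8   0.   59.9 -26.6] t 27.15
[ 1.07703149 -0.81724639 -1.58381544]
```

>>> {"method": "send_rows", "body": {
  "moves": [
    {"claw": 55,"slide": [0,-4,6],"dr": [0.5,0.2,0]},
    {"claw": 55,"slide": [0,-4,12],"dr": [0.5,0.2,0]},
    {"claw": 55,"slide": [0,-4,16],"dr": [0.5,0.2,0]},
    {"claw": 55,"slide": [0,-4,19],"dr": [0.5,0.2,0]},
    {"claw": 55,"slide": [0,-4,21],"dr": [0.5,0.2,0]},
    {"claw": 55,"slide": [0,-4,22],"dr": [0.5,0.2,0]},
    {"claw": 55,"slide": [0,-4,22],"dr": [0.5,0.2,0]},
    {"claw": 55,"slide": [0,-4,22],"dr": [0.5,0.2,0]}
  ]
}}

```text
time: 27.82
tool_pos: [0.6073, -0.1886, 0.0058]
eef_rot: [-179.9, -0.0, 94.6]
ft_force: [-2.9, 1.5, 4.9]
gripper_width: 0.0621
grip_force: 20.0
```

```bash
python3 - <<'E'
from h import *
for i in range(2): get_image("top")
to((.6065,-.19,.007),down(94.5)); print(observe()["ft_force"])
E
```

```text
slide [-1.3 -0.9 -1.2] dr [-0.07 -0.01  0.14] | tcp [ 0.6073 -0.1886  0.0058] [-1.7993e+02 -1.0000e-02  9.4640e+01] q [-22.1  17.2 104.4  -0.   58.5 -26.7] t 27.92
[-2.51834677  1.1348977   4.8314436 ]
```

It is touching the mat, so I'll release and go up.

>>> {"method": "send_rows", "body": {
  "moves": [
    {"claw": 66,"slide": [0,0,0],"dr": [0,0,0]},
    {"claw": 75,"slide": [0,0,0],"dr": [0,0,0]},
    {"claw": 85,"slide": [0,0,0],"dr": [0,0,0]},
    {"claw": 90,"slide": [0,0,0],"dr": [0,0,0]},
    {"claw": 90,"slide": [0,0,-5],"dr": [0,0,0]},
    {"claw": 90,"slide": [0,0,-20],"dr": [0,0,0]},
    {"claw": 90,"slide": [0,0,-50],"dr": [0,0,0]},
    {"claw": 90,"slide": [0,0,-80],"dr": [0,0,0]}
  ]
}}

```text
time: 28.58
tool_pos: [0.6065, -0.1882, 0.0855]
eef_rot: [-179.8, -0.1, 94.6]
ft_force: [0.6, -0.5, 0.3]
gripper_width: 0.0901
grip_force: 0.0
```

>>> {"method": "send_rows", "body": {
  "moves": [
    {"claw": 90,"slide": [0,0,-30],"dr": [0,0,0]},
    {"claw": 90,"slide": [0,0,-70],"dr": [0,0,0]},
    {"claw": 90,"slide": [0,0,-110],"dr": [0,0,0]},
    {"claw": 90,"slide": [0,0,-150],"dr": [0,0,0]},
    {"claw": 90,"slide": [-40,-50,-170],"dr": [0,0,0]},
    {"claw": 90,"slide": [-60,-90,-170],"dr": [0,0,0]},
    {"claw": 90,"slide": [-80,-130,-170],"dr": [0,0,0]},
    {"claw": 90,"slide": [-80,-130,-170],"dr": [0,0,0]}
  ]
}}

```text
time: 29.25
tool_pos: [0.4826, -0.2801, 0.2577]
eef_rot: [179.9, 0.1, 94.6]
ft_force: [0.2, -0.3, 0.2]
gripper_width: 0.0896
grip_force: 0.0
```

```bash
python3 - <<'E'
from h import *
I={c:get_image(c) for c in("scene","top")}
m=mask(I["scene"],105,130,proj("scene",[.607,-.184,.015])[0],smin=100); h=mhull(m)
x,v=fit({"scene":h},orange_mat,(.607,-.182,.08),(.01,.01,.1)); print("blue",np.round(x,4),round(v,3))
m=mask(I["scene"],8,18,proj("scene",un(.01,.07))[0],smin=190); h=mhull(m)
f=lambda p:np.array([un(z,y+.07+p[1],x+p[0]) for x,y,z in BOX])
x,v=fit({"scene":h},f,(0,0),(.004,.004)); print("orange",np.round(x*1e3,1),round(v,3))
print([(np.round(d["rect"]),round(d["conf"],2)) for d in find_in("scene","wheel_a")],observe()["gripper_width"],observe()["time"])
E
```

```text
blue [ 0.6064 -0.1834  0.0889] 0.052
orange [1.4 0.6] 0.055
[(array([397., 255.,  22.,  22.]), 0.93), (array([380., 237.,  19.,  22.]), 0.81), (array([385., 312.,  22.,  30.]), 0.65), (array([514., 288.,  28.,  74.]), 0.57)] 0.09018230570811403 29.4
```

```bash
python3 -c "
from cell import *
print(finish_job())"
```

```text
the job is handed in; nothing more can be done
None
```

The job is handed in and the verdict was not shown: in the last camera checks both wheels were bare side up in the orange tray on the second slope, about 1 mm from home, and the blue tray lay flat, open side down, at the centre of the mat.

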